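# Close a fittings carton and hold the jig's sprung shutter half over it

## Robot

A 6-joint arm with a two-finger parallel gripper is mounted at the origin on the work surface. World frame = base frame: x ahead of the robot, y to its left, z up, the work surface at z = 0. Lengths are in m, angles in rad, forces in N, time in s.
With the tool pointing down it reaches from about 0.35 to 0.975 m from the base axis. Payload 4.9 kg.
Tool frame: the origin (TCP) lies at the very end of the fingers, on their centre line; the grasp point (between the pads) lies 19 mm behind it; z points along the fingers, y is the line along which they close (so a half turn about z gives the same grasp; the last joint's range is limited). The gripper opens to 85 mm and grips with 20 to 120 N. Pads are 22 mm wide; open, the fingers measure 114 mm over their backs; the gripper's body (76 mm by 85 mm) begins 54 mm behind the grasp point. The pads swing forward as they close: fully open they stand 13 mm farther back than shut.
Start: joints at [-1.32, 0.053, 1.613, -0, 1.476, -0.119], TCP at [0.226, -0.583, 0.231] pointing down, gripper open.
Joint ranges: [-3.01, 3.01], [-1.01, 2.22], [0.06, 2.58], [-1.02, 4.17], [0.09, 2.62], [-3.14, 3.14]. Speed limits (rad/s): [2.57, 2.57, 3.14, 3.14, 3.14, 3.14].

## Interface

Orientations are given as a unit quaternion [w, x, y, z].
In Python, from plant import * gives the robot as it stands.
- The arm moves only by the tool jog_arm, never from a script. Its argument "moves" is a list that holds one entry, the list of rows, each a list of 7 numbers: the finger opening in cm, from 0 to 8.54, then the shift along the tool's x, y, z in cm, then the turn, a rotation vector about the tool's x, y, z in rad. A call has 1 to 20 rows; each row shifts and turns the commanded pose from where the row before left it, along the tool's axes as they then stand; what a row does not reach is not made up. A row lasts 1/12 s, in which the tool goes at most 41.7 mm and 7.16 degrees, less where a joint would pass 70% of its speed; a pose out of reach is approached as far as the arm can. A call is refused whole if a number of a shift passes 4.17 or a number of a turn 0.125, either way. A call with a gripper value outside its range is refused whole. The fingers move at their own pace and stop on an object; the grip force is fixed at half the most. Time passes only in rows, so rows that do not move let the fingers close. It gives the time, the measured TCP pose, the force, the opening and the grip force at its end, in the units of the state.
- state(): the state, without advancing time (a new reading comes with each control period).
- grab_frame(name): name is "scene" or "top" or "wrist"; returns a dict with "color" (420x560x3 uint8, blue, green, red), "depth" (420x560 float32, m along the optical axis (not along the pixel's ray), 0 where there is no reading), "fx", "fy", "cx", "cy" (pixels), "R" (3x3) and "t" (3): a world point X has camera coordinates R X + t. Camera axes: x right, y down, z forward; pixel columns grow to the right and rows downward; lengths in m; the calibration is good to about 2 mm. A picture is of the moment at which its call begins.
- job_done(): hands the job in; it is judged then, once.
Trained networks look in a picture, given as the dict that the camera call returned (one of the last four; its "shot" number tells which), for a name from the list of things; names that differ only in an ending like _2 or _b are one class to them, and where a whole thing is asked for, a point or a joint stands for the part that bears it (a point fixed in the world has none). Each returns a list of dicts, best first, with "p" (0 to 1); they miss things now and then, are a little off and sometimes report something else, mostly with a low value. They report only what shows in the picture. A call takes as long as a camera call.
- recognise(name, picture): "rect" ([centre column, centre row, width, height] in pixels, round what is visible of it).
- regions_of(name, picture): "pixels" (420x560 bool, what is visible of it) and "rect" ([centre column, centre row, width, height] in pixels, round what is visible of it).
The state is a dict: "time": time; "joint_pos": joint angles; "joint_vel": joint speeds; "joint_efforts": joint torques, N m; "tool_pos": TCP position; "tool_rot": TCP orientation; "contact_force": force on the tool from outside, world axes, zero at the start; "ft_torque": the same for the moment, N m; "gripper_width": opening from 0.0 (shut) to 1.0 (fully open); "grasp_force": force on a finger pad.
Only numpy, scipy, OpenCV 4.12 (cv2) and the standard library are available. Lean on these libraries where they do the work, as an engineer would, in place of code of your own. Each camera call takes 0.05 s, during which the arm holds its last target. There are 200 camera calls.

## Task

Close the carton of fittings in the grey jig: fold its narrow flap down flat first, then the wide flap down flat over it. Then slide the jig's sprung steel shutter by its upright tab towards the front of the jig, over the closed flaps, to half its travel (tab over the middle of the carton), and finish while still holding it there with the gripper against its spring, so that the front half of the lid stays bare for taping. Leave the loose things on the bench where they are.

Things in the scene. Friction and masses are not known exactly. Their poses are not given: they have to be found in the camera images.
- jig: grey carton-closing jig, fixed to the bench; base plate 320 x 190 x 8 mm (jig x from -90 to 230 mm). Origin: on the bench surface under the centre of the carton. Its +x points from the carton to the spring housing (its front is the -x end), +y to the narrow flap's side, z up
- carton_rim (a point): centre of the open top of the brown cardboard carton, which is fixed in the jig: 104 mm along jig x, 150 mm along jig y, rim 80 mm above the bench, a flap along each of the two sides (jig y +75 and -75 mm); fittings lie inside, below the flaps
- housing_top (a point): centre of the top of the grey spring housing behind the carton: jig x 77 to 225 mm, y -55 to 55 mm, top 107 mm above the bench; the shutter plate comes out of its front
- narrow_flap (a joint): rad: 0 = folded flat over the carton, 1.57 = upright, up to 1.9 leaning outward; stays where left (stiff crease, 0.04 N m). Hinge along jig x at jig y +75 mm, 80 mm above the bench. The cardboard flap is 100 mm along x (centred on jig x 0), 60 mm from hinge to free edge, 3 mm thick; closed, it points to jig -y and its top is 83 mm above the bench
- narrow_flap_edge (a point): middle of the free edge of the narrow flap, on its outer face
- wide_flap (a joint): rad: 0 = folded flat over the carton, 1.57 = upright, up to 1.9 leaning outward; stays where left (stiff crease, 0.04 N m). Hinge along jig x at jig y -75 mm, 84 mm above the bench. The cardboard flap is 100 mm along x (centred on jig x 0), 105 mm from hinge to free edge, 3 mm thick; closed, it points to jig +y over the narrow one, its top 87 mm above the bench
- wide_flap_edge (a point): middle of the free edge of the wide flap, on its outer face
- shutter (a joint): m: 0 = at rest in the housing, 0.13 = fully out; slides along jig -x, towards the front. Half travel = 0.065. Its spring drives it back to 0 with about 2.5 N at rest, rising 1 N every 10 mm (9 N at half travel, 15.5 N fully out). The shutter is a flat steel plate 90 mm wide, 4 mm thick, 95 to 99 mm above the bench
- tab_base (a point): dark steel upright tab at the front edge of the shutter plate, by which it is moved: 12 mm thick (jig x), 50 mm wide (jig y), from 99 to 140 mm above the bench. This point: centre of its underside. At rest it is at jig x +65 mm, y 0, 6 mm in front of the housing; at half travel at jig x 0, over the middle of the carton
- tab_top (a point): centre of the tab's top face, 140 mm above the bench
- pipe_flange: loose steel pipe flange, 68 mm across, 32 mm high, near the jig; origin under its centre
- bearing_ring: loose dark ring, 60 mm across, 18 mm high, near the jig; origin under its centre
- part_box: loose small cardboard box 70 x 50 x 40 mm, near the jig; origin under its centre
- pipe_cap: loose domed metal pipe cap, 52 mm across, 40 mm high, near the jig; origin under its centre
- oil_tin: loose grey tin, 66 mm across, 110 mm high, on the left of the bench; origin under its centre
- wrench: loose wrench 200 mm long lying on the right of the bench
- tape_roll: loose cardboard tape core, 90 mm across, 48 mm high, standing flat on the left of the bench; origin under its centre

How it is judged:
By the outcome, as a careful person would: the job done as asked, in the order asked, and still so for the second after the job is handed in, while the arm keeps its last pose, push and grip.
It also fails if it takes over 56 s, if anything falls off the work surface, if the arm or the gripper's body presses on something with over 40 N, if the wrist force passes 120 N, or if a joint passes its speed limit or range.

## Working session

There is one attempt and no reset: what is moved stays moved. The work goes in short steps, Python scripts to look and compute and a tool call to move; the robot and the scene stay as the last step left them, time stands still between calls to the robot, and variables do not carry over. Pictures are saved under pics/ and viewed, at most 10 in all, crops included, and the job is handed in when it is done.

Besides the shell and the picture viewer there is one more tool, called as name([rows], argument=value, ...), one row to a line, values as JSON. jog_arm: Moves the arm, as the interface text tells. Its arguments: {"type":"object","properties":{"moves":{"type":"array"}},"required":["moves"]}

```bash
ls; mkdir -p pics; cat > h.py <<'E'
from plant import *
import numpy as np, cv2
from scipy.spatial.transform import Rotation as Ro
def cloud(f):
    d=f["depth"]; v,u=np.indices(d.shape)
    P=np.stack([(u-f["cx"])*d/f["fx"],(v-f["cy"])*d/f["fy"],d],-1)
    return (P-np.array(f["t"]))@np.array(f["R"])
E
python3 - <<'E'
from h import *
s=state();print(s)
fs={n:grab_frame(n) for n in("scene","top")}
cv2.imwrite("pics/a.png",np.hstack([fs["scene"]["color"],fs["top"]["color"]])[:, :])
im=cv2.resize(np.hstack([fs["scene"]["color"],fs["top"]["color"]]),(800,300));cv2.imwrite("pics/a.png",im)
cv2.imwrite("pics/top.png",fs["top"]["color"])
for n,f in fs.items():
    C=cloud(f)
    print(n,"cam",-np.array(f["R"]).T@np.array(f["t"]))
    for o in ["jig","carton_rim","housing_top","narrow_flap","wide_flap","narrow_flap_edge","wide_flap_edge","shutter","tab_base","tab_top","pipe_flange","bearing_ring","part_box","pipe_cap","oil_tin","wrench","tape_roll"]:
        for r in regions_of(o,f)[:1]:
            m=r["pixels"]&(f["depth"]>0); p=C[m]
            if len(p): print(o,round(r["p"],2),np.round(r["rect"]),len(p),np.round(np.median(p,0),3),np.round(np.percentile(p,[3,97],axis=0),3).tolist())
E
```

```text
pics
{'time': 0.0, 'joint_pos': array([-1.32000914e+00,  5.33596233e-02,  1.61427841e+00,  3.38556836e-05,
        1.47599733e+00, -1.19001248e-01]), 'joint_vel': array([0.00032391, 0.00012686, 0.00177946, 0.0014409 , 0.0002342 ,
       0.00029799]), 'joint_efforts': array([ 4.50918997e-04, -3.93680906e+01, -3.70178533e+01, -1.34038405e-04,
        6.99764933e-03,  1.17621505e-05]), 'tool_pos': array([ 0.22574128, -0.58214958,  0.23007061]), 'tool_rot': array([-1.02024667e-03,  9.82955488e-01,  1.83840867e-01, -5.04377132e-05]), 'contact_force': array([0.73942986, 0.01324516, 0.2845628 ]), 'ft_torque': array([-0.025673  , -0.01149335,  0.02554072]), 'grasp_force': 0.0, 'gripper_width': 1.001099455130524}
scene cam [ 1.42977946 -0.61213931  0.96489106]
jig 0.59 [306. 236. 126. 111.] 7064 [0.632 0.017 0.073] [[0.471, -0.068, 0.002], [0.759, 0.123, 0.161]]
carton_rim 0.84 [305. 235. 125. 110.] 6977 [0.632 0.017 0.073] [[0.471, -0.068, 0.002], [0.759, 0.119, 0.162]]
housing_top 0.76 [305. 235. 122. 112.] 7157 [0.632 0.017 0.072] [[0.469, -0.069, 0.001], [0.759, 0.126, 0.161]]
narrow_flap
[... 2397 characters left out ...]
[[0.576, 0.005, 0.092], [0.607, 0.078, 0.144]]
pipe_flange 0.72 [139. 210.  28.  25.] 455 [0.598 0.467 0.104] [[0.576, 0.444, 0.015], [0.631, 0.501, 0.115]]
part_box 0.68 [216. 209.  21.  25.] 307 [0.608 0.219 0.038] [[0.576, 0.19, 0.009], [0.643, 0.248, 0.046]]
pipe_cap 0.45 [308. 179.  16.  16.] 183 [ 0.718 -0.106  0.033] [[0.699, -0.128, -0.002], [0.746, -0.082, 0.043]]
oil_tin 0.56 [140. 208.  24.  26.] 465 [0.599 0.468 0.104] [[0.576, 0.444, 0.006], [0.633, 0.503, 0.115]]
wrench 0.51 [415. 254.  22.  60.] 372 [ 0.447 -0.472  0.004] [[0.363, -0.492, -0.006], [0.545, -0.447, 0.012]]
tape_roll 0.9 [165. 268.  28.  28.] 382 [0.405 0.391 0.042] [[0.363, 0.349, -0.003], [0.447, 0.433, 0.053]]
```

```bash
python3 - <<'E'
from h import *
f=grab_frame("scene"); g=grab_frame("top")
cv2.imwrite("pics/s1.png",np.vstack([cv2.resize(f["color"][130:330,180:440],(780,600))]))
cv2.imwrite("pics/t1.png",cv2.resize(g["color"][140:290,180:380],(800,600)))
for n,q in(("scene",f),("top",g)):
    P=cloud(q); m=(abs(P[...,2]-.107)<.0045)&(abs(P[...,0]-.69)<.13)&(abs(P[...,1]-.02)<.1)&(P[...,0]>.6)
    p=P[m][:,:2].astype(np.float32)*1000; (c,sz,a)=cv2.minAreaRect(p); print(n,len(p),c,sz,a)
    m=(abs(P[...,2]-.008)<.004)&(abs(P[...,0]-.6)<.22)&(abs(P[...,1]-.03)<.17)
    p=P[m]; 
    if n=="scene":
        C=P
        for nm in("wide_flap","narrow_flap"):
            r=regions_of(nm,f)[0]; p=C[r["pixels"]&(f["depth"]>0)]
            p=p[p[:,2]>.09]; 
            for _ in range(3):
                c=np.median(p,0); w,V=np.linalg.eigh(np.cov((p-p.mean(0)).T)); nn=V[:,0]; d=(p-p.mean(0))@nn; p=p[abs(d)<max(2*d.std(),.003)]
            print(nm,len(p),p.mean(0),nn,d.std())
E
```

```text
scene 1125 (665.1119384765625, 48.583038330078125) (180.89617919921875, 134.0088653564453) 18.369007110595703
wide_flap 694 [ 0.55639971 -0.05645341  0.13985632] [ 0.28885084 -0.95636141 -0.04402319] 0.0013058568954647947Traceback (most recent call last):
  File "<stdin>", line 13, in <module>
IndexError: list index out of range
```

View pics/s1.png

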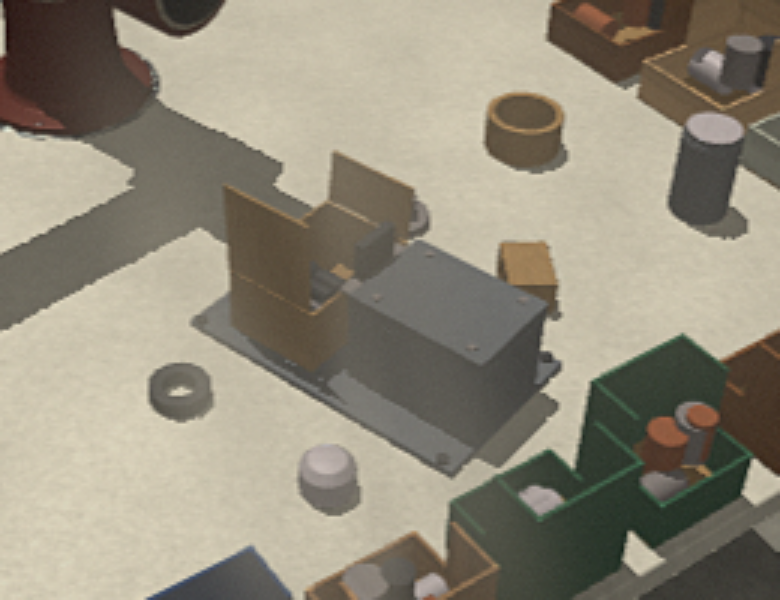

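View pics/t1.png

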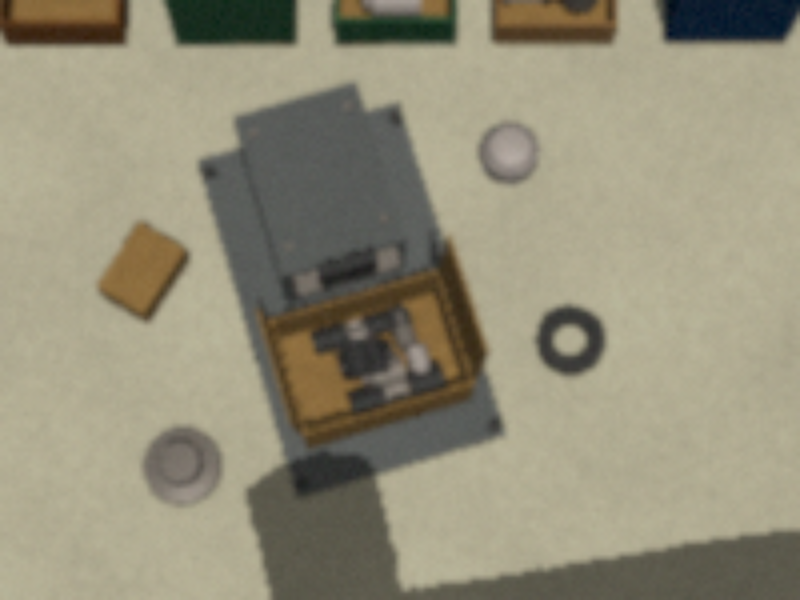

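```bash
python3 - <<'E'
from h import *
g=grab_frame("top"); R=np.array(g["R"]);t=np.array(g["t"]); cam=-R.T@t
def ray(u,v,z):
    d=R.T@np.array([(u-g["cx"])/g["fx"],(v-g["cy"])/g["fy"],1]); return cam+d*(z-cam[2])/d[2]
K=lambda L,z:np.array([ray(180+(u+.5)/4-.5,140+(v+.5)/4-.5,z) for u,v in L])
w=K([(200,160),(400,103),(503,433),(295,495)],.008)
jig=np.array([(230,95),(230,-95),(-90,-95),(-90,95)])/1e3
h=K([(237,117),(355,84),(407,243),(285,275)],.107); jh=np.array([(225,55),(225,-55),(77,-55),(77,55)])/1e3
def fit(A,B):
    a=A-A.mean(0);b=B-B.mean(0); M=a.T@b; th=np.arctan2(M[0,1]-M[1,0],M[0,0]+M[1,1]); Q=np.array([[np.cos(th),-np.sin(th)],[np.sin(th),np.cos(th)]])
    o=B.mean(0)-Q@A.mean(0); return th,o,np.linalg.norm(A@Q.T+o-B,axis=1)
print(fit(jig,w[:,:2]));print(fit(jh[:2],h[:2,:2]))
# scene: evaluate cloud in jig frame
th,o,_=fit(jig,w[:,:2]); f=grab_frame("scene")
for th in(th,.293):
  c,s=np.cos(th),np.sin(th);J=np.array([[c,-s],[s,c]])
  P=cloud(f);q=np.concatenate([(P[...,:2]-o)@J,P[...,2:]],-1)
  def st(n,m): p=q[m]; print(n,len(p),np.round(np.percentile(p,[1,50,99],axis=0)*1e3,1).tolist())
  X,Y,Z=q[...,0],q[...,1],q[...,2]; D=f["depth"]>0
  m=D&(abs(Z-.107)<.003)&(X>.07)&(X<.24)&(abs(Y)<.07); st("house",m)
  m=D&(Z>.112)&(abs(X)<.04)&(Y<-.05)&(Y>-.11); st("wide",m); p=q[m]; print(np.polyfit(p[:,2],p[:,1],1),np.polyfit(p[:,0],p[:,1],1))
  m=D&(Z>.09)&(abs(X)<.06)&(Y>.06)&(Y<.14); st("narrow",m);p=q[m]; print(np.polyfit(p[:,2],p[:,1],1))
  m=D&(Z>.102)&(abs(X-.06)<.025)&(abs(Y)<.04); st("tab",m)
  m=D&(abs(Z-.008)<.003)&(X>-.12)&(X<.25)&(abs(Y)<.12); st("plate",m)
E
```

```text
(np.float64(0.283614922040422), array([0.5294177 , 0.02117073]), array([0.00267499, 0.00173313, 0.00253322, 0.00176136]))
(np.float64(0.28405672158940576), array([0.52713797, 0.02081289]), array([0.00260478, 0.00260478]))
house 709 [[72.3, -57.3, 104.0], [159.5, -4.5, 105.2], [226.4, 51.1, 108.8]]
wide 454 [[-39.2, -86.9, 113.4], [1.9, -82.6, 151.4], [39.3, -78.4, 185.6]]
[-0.04578576 -0.07578022] [ 0.00356762 -0.08269171]
narrow 384 [[-48.1, 71.4, 90.5], [2.7, 77.1, 114.0], [51.6, 83.3, 136.8]]
[0.09215829 0.06654282]
tab 192 [[61.2, -37.0, 102.4], [72.2, -6.7, 121.7], [84.3, 31.5, 139.9]]
plate 712 [[-79.8, -98.2, 5.1], [109.5, -73.1, 6.7], [231.3, 84.5, 10.7]]
house 709 [[72.1, -58.7, 104.0], [159.4, -5.6, 105.2], [226.5, 50.0, 108.8]]
wide 452 [[-39.1, -87.1, 113.4], [1.7, -82.6, 151.4], [39.0, -78.4, 185.8]]
[-0.04616043 -0.07573165] [-0.00581463 -0.08268843]
narrow 384 [[-47.4, 71.4, 90.5], [3.4, 77.0, 114.0], [52.3, 83.3, 136.8]]
[0.09163578 0.06657862]
tab 191 [[61.0, -34.9, 102.4], [72.1, -7.4, 121.7], [84.1, 36.1, 139.9]]
plate 712 [[-80.6, -98.4, 5.1], [108.8, -74.3, 6.7], [230.9, 82.4, 10.7]]
```

jog_arm([
  [[0,0,0,-0.4,0,0,-0.124],[0,0,0,-0.4,0,0,-0.124],[0,0,0,-0.4,0,0,-0.124],[0,0,0,-0.4,0,0,-0.124],[0,0,0,-0.4,0,0,-0.124],[0,0,0,-0.4,0,0,-0.124],[0,0,0,-0.4,0,0,-0.124],[0,0,0,-0.4,0,0,-0.124],[0,0,0,-0.4,0,0,-0.124],[0,0,0,-0.4,0,0,-0.124],[0,0,0,-0.4,0,0,-0.124],[0,0,0,-0.4,0,0,-0.124]],
])

```text
time: 3.1
tool_pos: [0.2259, -0.5827, 0.2795]
tool_rot: [-0.0, 0.596, 0.803, 0.0]
contact_force: [-1.0, 0.2, 0.1]
gripper_width: -0.001
grasp_force: 0.0
```

jog_arm([
  [[0,3.1,2.25,0,0,0,0],[0,3.1,2.25,0,0,0,0],[0,3.1,2.25,0,0,0,0],[0,3.1,2.25,0,0,0,0],[0,3.1,2.25,0,0,0,0],[0,3.1,2.25,0,0,0,0],[0,3.1,2.25,0,0,0,0],[0,3.1,2.25,0,0,0,0],[0,3.1,2.25,0,0,0,0],[0,3.1,2.25,0,0,0,0],[0,3.1,2.25,0,0,0,0],[0,3.1,2.25,0,0,0,0],[0,3.1,2.25,0,0,0,0],[0,3.1,2.25,0,0,0,0],[0,3.1,2.25,0,0,0,0],[0,3.1,2.25,0,0,0,0],[0,3.1,2.25,0,0,0,0],[0,3.1,2.25,0,0,0,0],[0,3.1,2.25,0,0,0,0],[0,3.1,2.25,0,0,0,0]],
])

```text
time: 4.77
tool_pos: [0.4822, 0.1415, 0.2796]
tool_rot: [0.0, 0.598, 0.801, 0.0]
contact_force: [0.2, -0.1, 0.4]
gripper_width: 0.001
grasp_force: 0.0
```

```bash
cat >> h.py <<'E'
TH=.287; O=np.array([.529,.020]); _c,_s=np.cos(TH),np.sin(TH); J=np.array([[_c,-_s],[_s,_c]])
def tj():
    s=state(); p=s["tool_pos"]; q=s["tool_rot"]; x=Ro.from_quat([q[1],q[2],q[3],q[0]]).as_matrix()
    print("t",round(s["time"],2),"jig mm",np.round(np.r_[(p[:2]-O)@J,p[2]]*1e3,1),"toolx yaw-TH",round(np.arctan2(x[1,0],x[0,0])-TH,3),"z",np.round(x[:,2],3),"F",np.round(s["contact_force"],1),"grip",s["gripper_width"],s["grasp_force"])
def arc(h,L,t,a,ths,sg):  # TCP jig y,z (mm) for flap angles, contact at radius L
    for th in ths:
        d=np.array([-np.cos(th),np.sin(th)]);n=np.array([np.sin(th),np.cos(th)])
        p=np.array([75,h])+L*d+(t+a*np.sin(th))*n; print(round(th,2),np.round([sg*p[0],p[1]],1))
E
python3 - <<'E'
from h import *
tj(); arc(80,45,3,11,np.linspace(1.65,0,12),1); print(); arc(84,80,3,11,np.linspace(1.65,0,14),-1)
f=grab_frame("wrist"); cv2.imwrite("pics/w1.png",f["color"])
P=cloud(f); print(np.median(f["depth"][f["depth"]>0]))
E
```

```text
t 4.77 jig mm [-10.5 129.7 279.6] toolx yaw-TH 1.571 z [ 0.001  0.    -1.   ] F [ 0.2 -0.1  0.4] grip 0.0010449989206790333 0.0
1.65 [ 92.5 123.8]
1.5 [ 85.8 125.9]
1.35 [ 78.5 126.9]
1.2 [ 71.  126.7]
1.05 [ 63.5 125.3]
0.9 [ 56.1 122.5]
0.75 [ 49.2 118.4]
0.6 [ 43.1 113. ]
0.45 [ 37.9 106.6]
0.3 [33.9 99.3]
0.15 [31.2 91.3]
0.0 [30. 83.]

1.65 [-95.3 162.6]
1.52 [-85.2 164.6]
1.4 [-74.7 165.2]
1.27 [-64.1 164.4]
1.14 [-53.6 162.2]
1.02 [-43.3 158.5]
0.89 [-33.5 153.4]
0.76 [-24.4 146.9]
0.63 [-16.2 139.1]
0.51 [ -9.1 130.2]
0.38 [ -3.4 120.3]
0.25 [  1.  109.7]
0.13 [ 3.8 98.5]
0.0 [ 5. 87.]
0.39751887
```

View pics/w1.png

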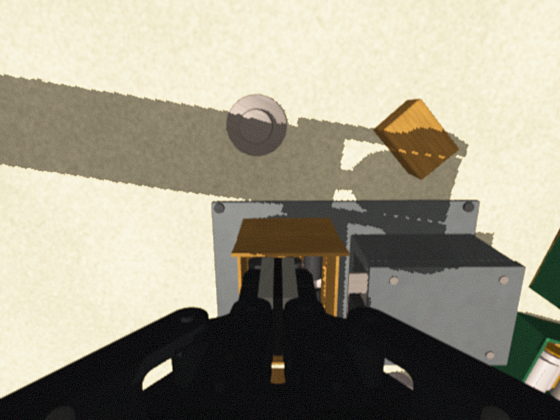

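jog_arm([
  [[0,0,0,3.1,0,0,0],[0,0,0,3.1,0,0,0],[0,0,0,3.1,0,0,0],[0,0,0,3.1,0,0,0],[0,0,0,3.1,0,0,0],[0,-1.25,0,0,0,0,0],[0,-1.25,0,0,0,0,0],[0,-1.25,0,0,0,0,0],[0,-0.67,0,-0.2,0,0,0],[0,-0.73,0,-0.1,0,0,0],[0,-0.75,0,0,0,0,0],[0,-0.75,0,0.14,0,0,0],[0,-0.75,0,0.28,0,0,0],[0,-0.69,0,0.41,0,0,0],[0,-0.61,0,0.54,0,0,0],[0,-0.52,0,0.64,0,0,0],[0,-0.4,0,0.73,0,0,0],[0,-0.27,0,0.8,0,0,0],[0,-0.12,0,0.7,0,0,0],[0,0,0,0,0,0,0]],
])

```text
time: 6.48
tool_pos: [0.5101, 0.0429, 0.0835]
tool_rot: [-0.0, 0.599, 0.801, -0.0]
contact_force: [-0.6, -0.3, -0.2]
gripper_width: 0.002
grasp_force: 0.0
```

```bash
python3 - <<'E'
from h import *
tj()
E
```

```text
t 6.48 jig mm [-11.7  27.4  83.5] toolx yaw-TH 1.571 z [-0.001 -0.    -1.   ] F [-0.6 -0.3 -0.2] grip 0.0018567036992490867 0.0
```

jog_arm([
  [[0,0,0,0.1,0,0,0],[0,0,0,0,0,0,0]],
])

```text
time: 6.65
tool_pos: [0.5099, 0.0434, 0.0835]
tool_rot: [-0.0, 0.599, 0.801, -0.0]
contact_force: [0.6, 0.0, -0.8]
gripper_width: -0.001
grasp_force: 0.0
```

jog_arm([
  [[0,0,0,0.1,0,0,0],[0,0,0,0,0,0,0]],
])

```text
time: 6.82
tool_pos: [0.5103, 0.0434, 0.0831]
tool_rot: [0.0, 0.599, 0.801, -0.0]
contact_force: [-0.4, 0.1, -0.5]
gripper_width: 0.0
grasp_force: 0.0
```

jog_arm([
  [[0,0,0,0.1,0,0,0],[0,0,0,0,0,0,0],[0,0,0,0,0,0,0]],
])

```text
time: 7.07
tool_pos: [0.5105, 0.0434, 0.0829]
tool_rot: [0.0, 0.599, 0.801, 0.0]
contact_force: [-2.7, -0.1, 5.3]
gripper_width: 0.001
grasp_force: 2.6
```

```bash
python3 - <<'E'
from h import *
tj()
f=grab_frame("scene");cv2.imwrite("pics/s2.png",cv2.resize(f["color"][130:280,200:400],(800,600)))
E
```

```text
t 7.07 jig mm [-11.2  27.7  82.9] toolx yaw-TH 1.571 z [ 0.  0. -1.] F [-2.7 -0.1  5.3] grip 0.0013484654640315327 2.6446116948500276
```

View pics/s2.png

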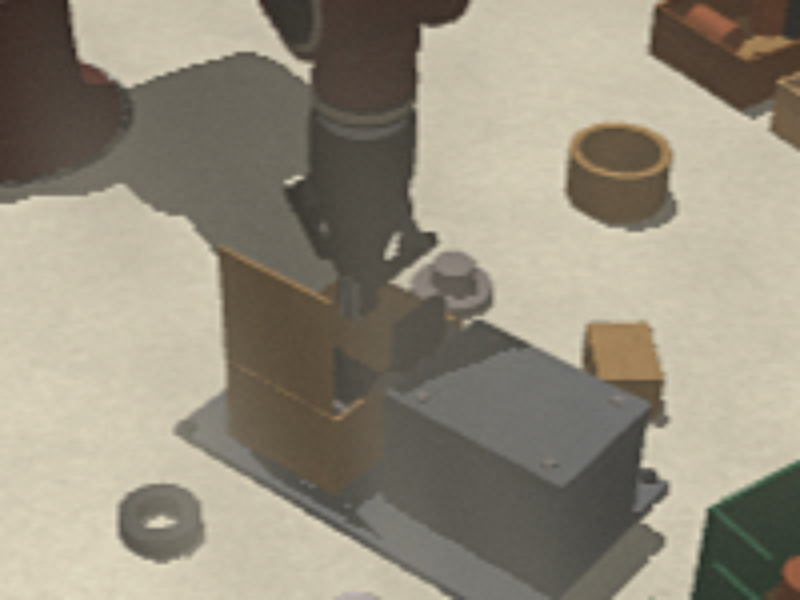

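jog_arm([
  [[0,0,0,-3.6,0,0,0],[0,0,0,-3.6,0,0,0],[0,0,0,-3.6,0,0,0],[0,0,0,-3.6,0,0,0],[0,0,0,-3.6,0,0,0],[0,-3.3,0.1,0,0,0,0],[0,-3.3,0.1,0,0,0,0],[0,-3.3,0.1,0,0,0,0],[0,-3.3,0.1,0,0,0,0],[0,-3.3,0.1,0,0,0,0],[0,0,0,3.3,0,0,0],[0,0,0,3.3,0,0,0],[0,0,0,3.3,0,0,0],[0,0,0,0,0,0,0],[0,0,0,0,0,0,0]],
])

```text
time: 8.37
tool_pos: [0.5603, -0.113, 0.1608]
tool_rot: [-0.002, 0.599, 0.801, -0.001]
contact_force: [-0.5, -0.0, 1.2]
gripper_width: 0.001
grasp_force: 0.0
```

```bash
python3 - <<'E'
from h import *
tj()
f=grab_frame("scene");P=cloud(f);q=np.concatenate([(P[...,:2]-O)@J,P[...,2:]],-1)
X,Y,Z=q[...,0],q[...,1],q[...,2]
m=(f["depth"]>0)&(abs(X)<.045)&(Y>.01)&(Y<.085)&(Z>.07)&(Z<.15); p=q[m]; print(len(p),np.round(np.percentile(p,[2,50,98],axis=0)*1e3,1).tolist(),np.polyfit(p[:,1],p[:,2],1))
E
```

```text
t 8.37 jig mm [  -7.7 -136.4  160.8] toolx yaw-TH 1.571 z [-0.005  0.002 -1.   ] F [-0.5 -0.   1.2] grip 0.0005029585312668633 0.0
258 [[-42.5, 14.3, 75.9], [-8.4, 42.7, 79.7], [29.8, 72.5, 83.6]] [-0.01085672  0.08016532]
```

jog_arm([
  [[0,1.37,0,-0.06,0,0,0],[0,1.37,0,-0.06,0,0,0],[0,1.37,0,-0.06,0,0,0],[0,1.0,0,-0.2,0,0,0],[0,1.05,0,-0.06,0,0,0],[0,1.06,0,0.08,0,0,0],[0,1.05,0,0.22,0,0,0],[0,1.03,0,0.37,0,0,0],[0,0.98,0,0.51,0,0,0],[0,0.91,0,0.65,0,0,0],[0,0.82,0,0.78,0,0,0],[0,0.71,0,0.89,0,0,0],[0,0.57,0,0.99,0,0,0],[0,0.44,0,1.06,0,0,0],[0,0.28,0,1.12,0,0,0],[0,0.12,0,1.1,0,0,0],[0,0,0,0,0,0,0],[0,0,0,0,0,0,0],[0,0,0,0.1,0,0,0],[0,0,0,0,0,0,0]],
])

```text
time: 10.08
tool_pos: [0.5217, 0.0217, 0.0883]
tool_rot: [-0.0, 0.599, 0.801, -0.0]
contact_force: [0.1, 0.2, 0.5]
gripper_width: -0.001
grasp_force: 0.0
```

jog_arm([
  [[0,0,0,0.1,0,0,0],[0,0,0,0,0,0,0],[0,0,0,0,0,0,0]],
])

```text
time: 10.33
tool_pos: [0.5218, 0.0219, 0.0876]
tool_rot: [0.0, 0.599, 0.801, 0.0]
contact_force: [0.3, -0.0, 0.4]
gripper_width: 0.0
grasp_force: 0.0
```

jog_arm([
  [[0,0,0,0.1,0,0,0],[0,0,0,0,0,0,0],[0,0,0,0,0,0,0]],
])

```text
time: 10.58
tool_pos: [0.522, 0.0219, 0.087]
tool_rot: [0.0, 0.599, 0.801, 0.0]
contact_force: [-0.7, -0.3, 1.5]
gripper_width: 0.001
grasp_force: 1.2
```

jog_arm([
  [[0,0,0,0.1,0,0,0],[0,0,0,0,0,0,0],[0,0,0,0,0,0,0]],
])

```text
time: 10.83
tool_pos: [0.5221, 0.0219, 0.0869]
tool_rot: [0.0, 0.599, 0.801, -0.0]
contact_force: [-2.9, -0.0, 7.6]
gripper_width: 0.003
grasp_force: 3.7
```

jog_arm([
  [[0,0,0,-3.5,0,0,0],[0,0,0,-3.5,0,0,0],[0,0,0,-3.5,0,0,0],[5.5,0,0,-3.5,0,0,0],[5.5,-0.1,2.4,0,0,0,0],[5.5,-0.1,2.4,0,0,0,0],[5.5,-0.1,2.4,0,0,0,0],[5.5,0,0,0,0,0,0],[5.5,0,0,0,0,0,0],[5.5,0,0,0,0,0,0]],
])

```text
time: 11.67
tool_pos: [0.591, 0.0394, 0.2249]
tool_rot: [-0.001, 0.599, 0.801, -0.0]
contact_force: [-0.8, -0.3, -0.3]
gripper_width: 0.646
grasp_force: 0.0
```

```bash
python3 - <<'E'
from h import *
tj()
w=grab_frame("wrist");cv2.imwrite("pics/w2.png",w["color"])
for n,f in(("scene",grab_frame("scene")),("wrist",w)):
    P=cloud(f);q=np.concatenate([(P[...,:2]-O)@J,P[...,2:]],-1)
    X,Y,Z=q[...,0],q[...,1],q[...,2]; D=f["depth"]>0
    def st(a,m): p=q[m]; len(p) and print(n,a,len(p),np.round(np.percentile(p,[2,50,98],axis=0)*1e3,1).tolist())
    st("flap",D&(abs(X)<.045)&(Y>-.07)&(Y<.08)&(Z>.07)&(Z<.13))
    st("tabtop",D&(abs(X-.065)<.02)&(abs(Y)<.05)&(Z>.134)&(Z<.146))
    st("tab",D&(abs(X-.065)<.02)&(abs(Y)<.05)&(Z>.115)&(Z<.146))
    st("house",D&(X>.07)&(X<.25)&(abs(Y)<.08)&(Z>.102)&(Z<.112))
E
```

```text
t 11.67 jig mm [ 65.    1.1 224.9] toolx yaw-TH 1.571 z [-0.002 -0.    -1.   ] F [-0.8 -0.3 -0.3] grip 0.6464970517251489 0.0
scene flap 806 [[-43.8, -68.0, 77.6], [-3.3, -10.1, 83.2], [42.6, 69.4, 87.7]]
scene tabtop 53 [[62.6, -25.6, 134.3], [69.2, -0.7, 136.3], [76.4, 22.5, 141.1]]
scene tab 121 [[62.4, -27.2, 115.9], [71.8, -5.4, 131.9], [76.1, 22.0, 140.3]]
scene house 1270 [[74.8, -54.4, 102.1], [154.5, -4.0, 104.3], [225.4, 52.3, 108.0]]
wrist flap 19365 [[-43.2, -64.3, 81.6], [0.4, 12.5, 86.3], [43.2, 73.4, 88.1]]
wrist tabtop 1307 [[60.6, -21.7, 137.7], [66.5, 3.1, 139.7], [71.9, 26.2, 141.1]]
wrist tab 1395 [[60.6, -21.6, 120.0], [66.5, 4.8, 139.6], [71.9, 26.5, 141.1]]
wrist house 28136 [[81.0, -49.9, 105.5], [153.0, 7.5, 106.9], [223.4, 55.6, 108.5]]
```

View pics/w2.png

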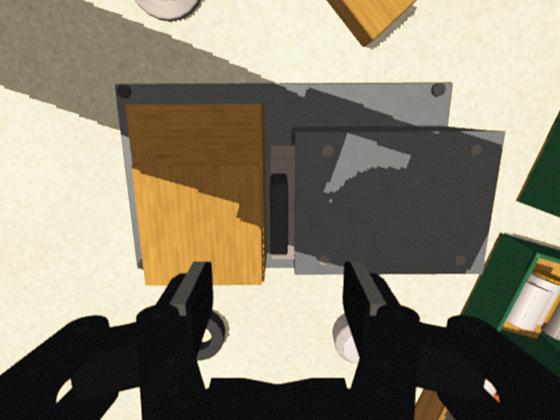

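jog_arm([
  [[5.5,0.1,0.1,2.8,0,0,0],[5.5,0,0,2.8,0,0,0],[5.5,0,0,2.8,0,0,0],[5.5,0,0,2.0,0,0,0],[5.5,0,0,0.9,0,0,0],[5.5,0,0,0,0,0,0],[5.5,0,0,0,0,0,0],[0,0,0,0,0,0,0],[0,0,0,0,0,0,0],[0,0,0,0,0,0,0],[0,0,0,0,0,0,0],[0,0,0,0,0,0,0],[0,0,0,0,0,0,0],[0,0,0,0,0,0,0],[0,0,0,0,0,0,0]],
])

```text
time: 13.02
tool_pos: [0.5916, 0.0401, 0.1146]
tool_rot: [-0.001, 0.598, 0.801, -0.001]
contact_force: [-8.5, -1.9, 8.9]
gripper_width: 0.126
grasp_force: 61.6
```

```bash
python3 - <<'E'
from h import *
tj()
E
```

```text
t 13.02 jig mm [ 65.7   1.6 114.6] toolx yaw-TH 1.572 z [-0.003 -0.002 -1.   ] F [-8.5 -1.9  8.9] grip 0.12647042580532603 61.63732945919037
```

jog_arm([
  [[0,0,0,-0.2,0,0,0],[0,0,0,0,0,0,0],[0,0,-0.3,0,0,0,0],[0,0,-0.5,0,0,0,0],[0,0,-0.5,0,0,0,0],[0,0,-0.5,0,0,0,0],[0,0,-0.5,0,0,0,0],[0,0,-0.5,0,0,0,0],[0,0,-0.5,0,0,0,0],[0,0,-0.5,0,0,0,0],[0,0,0,0,0,0,0],[0,0,0,0,0,0,0]],
])

```text
time: 14.02
tool_pos: [0.5565, 0.0295, 0.1146]
tool_rot: [0.001, 0.599, 0.801, 0.001]
contact_force: [6.8, -0.5, -7.6]
gripper_width: 0.128
grasp_force: 59.5
```

```bash
python3 - <<'E'
from h import *
tj()
E
```

```text
t 14.02 jig mm [ 29.1   1.4 114.6] toolx yaw-TH 1.571 z [ 0.003 -0.001 -1.   ] F [ 6.8 -0.5 -7.6] grip 0.12842121786777197 59.51194882392883
```

jog_arm([
  [[0,0,-0.5,0.1,0,0,0],[0,0,-0.5,0,0,0,0],[0,0,-0.5,0,0,0,0],[0,0,-0.5,0,0,0,0],[0,0,-0.5,0,0,0,0],[0,0,-0.35,0,0,0,0],[0,0,0,0,0,0,0],[0,0,0,0,0,0,0],[0,0,0,0,0,0,0],[0,0,0,0,0,0,0]],
])

```text
time: 14.85
tool_pos: [0.5306, 0.0217, 0.1146]
tool_rot: [0.003, 0.599, 0.801, 0.002]
contact_force: [10.2, -1.3, -5.8]
gripper_width: 0.127
grasp_force: 59.7
```

```bash
python3 - <<'E'
from h import *
tj()
for n in("scene","top"):
    f=grab_frame(n)
    if n=="scene": cv2.imwrite("pics/s3.png",cv2.resize(f["color"][130:280,200:400],(800,600)))
    P=cloud(f);q=np.concatenate([(P[...,:2]-O)@J,P[...,2:]],-1)
    X,Y,Z=q[...,0],q[...,1],q[...,2]; D=f["depth"]>0
    def st(a,m): p=q[m]; len(p) and print(n,a,len(p),np.round(np.percentile(p,[2,50,98],axis=0)*1e3,1).tolist())
    st("plate",D&(abs(X-.04)<.06)&(abs(Y)<.05)&(Z>.093)&(Z<.1015))
    st("flap",D&(X>-.06)&(X<-.015)&(Y>-.08)&(Y<.08)&(Z>.07)&(Z<.1))
E
```

```text
t 14.85 jig mm [  2.    1.2 114.6] toolx yaw-TH 1.571 z [ 0.006 -0.    -1.   ] F [10.2 -1.3 -5.8] grip 0.12735449985201605 59.744330048561096
scene plate 483 [[3.1, -46.3, 93.3], [39.8, -4.9, 96.0], [80.5, 43.3, 101.1]]
scene flap 240 [[-47.8, -76.8, 72.1], [-32.7, -36.9, 83.3], [-15.7, 36.7, 87.8]]
top plate 63 [[-13.4, -40.9, 93.6], [6.4, 34.6, 96.6], [42.9, 44.0, 101.4]]
top flap 115 [[-53.0, -74.7, 76.2], [-34.4, -58.7, 84.7], [-15.5, -21.6, 95.3]]
```

View pics/s3.png

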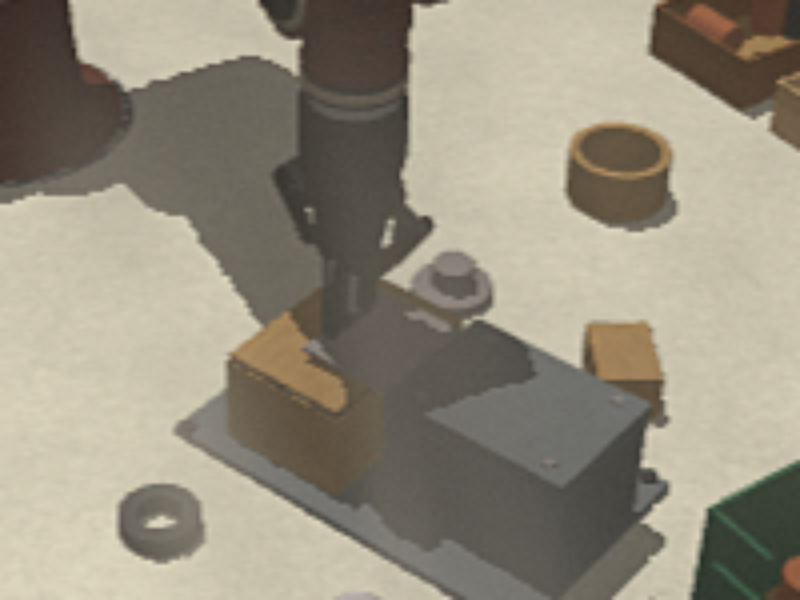

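jog_arm([
  [[0,0,-0.1,0,0,0,0],[0,0,0,0,0,0,0],[0,0,0,0,0,0,0],[0,0,0,0,0,0,0]],
])

```text
time: 15.28
tool_pos: [0.5297, 0.0214, 0.1146]
tool_rot: [0.003, 0.599, 0.801, 0.002]
contact_force: [9.5, -1.1, -6.5]
gripper_width: 0.13
grasp_force: 59.8
```

```bash
python3 - <<'E'
from h import *
tj()
print(job_done())
E
```

```text
t 15.28 jig mm [  1.    1.2 114.6] toolx yaw-TH 1.571 z [ 0.006 -0.    -1.   ] F [ 9.5 -1.1 -6.5] grip 0.13027975313108117 59.75108206272125
the job is handed in; nothing more can be done
None
```

I folded the narrow flap flat, then the wide flap flat over it, slid the shutter to about half travel (65 mm), and handed the job in at 15.3 s with the gripper still holding the tab; the loose things were not touched, and the judge's verdict was not shown.

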